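# Castor bush play check

### The job

Two castors are bolted upside down on the board, and one of them has a worn bush: rock the top of each tyre sideways firmly against its stop, first to the left and then to the right, the left castor before the right one, pressing each time with about 8 N for a moment and never with more than 15 N. Then lay the small light block with the black spot flat on the paper label beside the castor that has play, and leave that wheel leaning over to one side as far as it goes. Leave everything else where it is.

Things in the scene. Friction and masses are not known exactly. Their poses are not given: they have to be found in the camera images.
- castor_board: plywood board 150 (x) x 480 (y) x 18 mm, screwed to the bench, with two upturned castors bolted on, 150 mm apart, and a paper label at the outer side of each. Origin: centre of its underside; x away from the robot, y to the left, z up. Axles at x = 0, y = +75 (left) and -75 mm (right). The steel forks stand 66 mm wide and reach up to 42 mm below the tyre tops
- left_rim (a point): very top of the left castor's tyre, mid-width, 172 mm above the bench; moves with the wheel as it is rocked (its y: to the left, along the axle). Wheel 120 mm across, tyre 26 mm wide, upright. Pressed sideways the tyre gives like a spring, about 2.5 N per mm at its top, in both castors; a sound castor moves by that alone
- left_axle (a point): centre of the left wheel, 60 mm below the tyre's top; y along the axle to the left, z up. If its bush is worn, it leans freely (1 to 2 N at the top) up to 0.12 rad (7 mm at the top) to either side before its stop and stays where it is left; this point leans with that play, not with the tyre's spring. Upright at the start: no look tells worn from sound
- right_rim (a point): very top of the right castor's tyre, mid-width, 172 mm above the bench; moves with the wheel as it is rocked (its y: to the left, along the axle). Wheel 120 mm across, tyre 26 mm wide, upright. Pressed sideways the tyre gives like a spring, about 2.5 N per mm at its top, in both castors; a sound castor moves by that alone
- right_axle (a point): centre of the right wheel, 60 mm below the tyre's top; y along the axle to the left, z up. If its bush is worn, it leans freely (1 to 2 N at the top) up to 0.12 rad (7 mm at the top) to either side before its stop and stays where it is left; this point leans with that play, not with the tyre's spring. Upright at the start: no look tells worn from sound
- left_label (a point): centre of the white paper label (85 x 70 mm, flat, on the board's top 18 mm above the bench) at the outer side of the left castor: 115 mm further left along the board than the middle of its tyre (102 mm clear of the tyre)
- right_label (a point): centre of the white paper label (85 x 70 mm, flat, on the board's top 18 mm above the bench) at the outer side of the right castor: 115 mm further right along the board than the middle of its tyre (102 mm clear of the tyre)
- tag_center (a point): centre (half-way up) of the tag: a small light wooden block, 27 (x) x 68 (y) x 17 mm, with a round black spot on its top, lying flat on the bench to the right of the board; about 50 g; may be taken across its 27 mm width
- dark_center (a point): centre of a dark wooden block, 33 x 84 x 20 mm, without a spot, a bystander on the side table to the left of the board
- plate_center (a point): centre of a small steel plate, 36 x 40 x 10 mm, a bystander lying on the board in the middle between the castors
Things that resemble listed ones, but are neither listed nor needed, are in the scene too. Leave any turquoise look-alike of the part that bears tag_center alone.

How it is judged:
On the way, in this order (a step that is already met when the one before it is completed fails the run):
1. the left castor's tyre is pressed to the left against its stop (about 3 N or more at its top) (y of left_rim in the frame of left_axle above 0.0012 m), for 0.1 s.
2. the left castor's tyre is pressed to the right against its stop (about 3 N or more at its top) (y of left_rim in the frame of left_axle below -0.0012 m), for 0.1 s.
3. the right castor's tyre is pressed to the left against its stop (about 3 N or more at its top) (y of right_rim in the frame of right_axle above 0.0012 m), for 0.1 s.
4. the right castor's tyre is pressed to the right against its stop (about 3 N or more at its top) (y of right_rim in the frame of right_axle below -0.0012 m), for 0.1 s.
At the end, for the whole second after the job is handed in: the worn castor is left leaning at least 0.08 rad (5 mm at the tyre's top), and the tag block lies flat on the board with its centre within 25 mm of the centre of that same castor's label (((angle between left_axle's own z axis and vertical above 0.08 rad and horizontal distance between tag_center and left_label below 0.025 m) or (angle between right_axle's own z axis and vertical above 0.08 rad and horizontal distance between tag_center and right_label below 0.025 m)) and height (world z) of tag_center below 0.032 m and angle between tag_center's own z axis and vertical below 0.15 rad); the robot touches nothing.
It fails at once if a tyre is pressed sideways harder than about 16 N (y of left_rim in the frame of left_axle above 0.0065 m or y of left_rim in the frame of left_axle below -0.0065 m or y of right_rim in the frame of right_axle above 0.0065 m or y of right_rim in the frame of right_axle below -0.0065 m).
It fails at once if the fingers press on the board or castors, or clamp them, with more than 40 N (contact force between the fingers and castor_board above 40 N).
It fails at once if the dark block or the steel plate is moved by more than 30 mm (distance of any of dark_center, plate_center from where it was at the start of the episode above 0.03 m).
It also fails if it takes over 70 s, if anything falls off the work surface, if the arm or the gripper's body presses on something with over 40 N, if the wrist force passes 120 N, or if a joint passes its speed limit or range.

### The arm

A 7-joint arm with a two-finger parallel gripper is mounted at the origin on a cart in front of the work surface, level with it; the furniture and walls round the work are solid. World frame = base frame: x ahead of the robot, y to its left, z up, the work surface at z = 0. Lengths are in m, angles in rad, forces in N, time in s.
With the tool pointing down it reaches from about 0.425 to 0.925 m from the base axis. Payload 6.8 kg.
Tool frame: the origin (TCP) lies at the very end of the fingers, on their centre line; the grasp point (between the pads) lies 19 mm behind it; z points along the fingers, y is the line along which they close (so a half turn about z gives the same grasp; the last joint's range is limited). The gripper opens to 85 mm and grips with 20 to 120 N. Pads are 22 mm wide; open, the fingers measure 114 mm over their backs; the gripper's body (76 mm by 85 mm) begins 54 mm behind the grasp point. The pads swing forward as they close: fully open they stand 13 mm farther back than shut.
Start: joints at [-1.442, 0.477, 0.022, 1.555, -0.011, 1.109, -0.083], TCP at [0.158, 0.656, 0.231] pointing down, gripper open.
Joint ranges: [-2.96, 2.96], [-0.34, 2.1], [-1.41, 1.46], [0.24, 2.44], [-1.37, 4.51], [0.17, 1.92], [-2.96, 2.96]. Speed limits (rad/s): [2.39, 2.39, 3.14, 3.14, 3.14, 3.14, 3.14].

### API

Orientations are given as a unit quaternion [w, x, y, z].
In Python, from station import get_obs, read_camera, hand_in gives the robot as it stands.
- The arm moves only by the tool arm_command, never from a script. Its argument "commands" is one flat list of numbers, 7 for each row, row after row: the shift along the tool's x, y, z in m, then the turn, a rotation vector about the tool's x, y, z in degrees, then the opening, from 0 (shut) to 1 (fully open). In form: [tx, ty, tz, rx, ry, rz, fingers, tx, ty, tz, rx, ry, rz, fingers, ...]. A call has 1 to 8 rows; each row is the pose to reach, as a shift and turn from the pose commanded when the call began, along the tool's axes at that moment; what a row does not reach only later rows make up. A row lasts 1/10 s, in which the tool goes at most 50 mm and 8.59 degrees, less where a joint would pass 70% of its speed; a pose out of reach is approached as far as the arm can. A call with a gripper value outside its range is refused whole. The fingers move at their own pace and stop on an object; "force" is the grip in N (left out, the last holds). Time passes only in rows, so rows that repeat a pose let the fingers close. It gives the time, the measured TCP pose, the force, the opening and the grip force at its end, in the units of the state.
- get_obs(): the state, without advancing time (a new reading comes with each control period).
- read_camera(name): name is "scene" or "top" or "wrist"; returns a dict with "img" (480x640x3 uint8, red, green, blue), "camera_matrix" (3x3 intrinsics, pixels), "pose" (4x4, takes a point from camera to world coordinates). Camera axes: x right, y down, z forward; pixel columns grow to the right and rows downward; lengths in m; the calibration is good to about 2 mm. A picture is of the moment at which its call begins. There is no depth.
- hand_in(): hands the job in; it is judged then, once.
The state is a dict: "t": time; "q": joint angles; "joint_vel": joint speeds; "joint_torque": joint torques, N m; "eef_pos": TCP position; "tool_rot": TCP orientation; "contact_force": force on the tool from outside, world axes, zero at the start; "torque": the same for the moment, N m; "gripper_width": opening from 0.0 (shut) to 1.0 (fully open); "grasp_force": force on a finger pad.
Only numpy, scipy, OpenCV 4.12 (cv2) and the standard library are available. Lean on these libraries where they do the work, as an engineer would, in place of code of your own. Each camera call takes 0.05 s, during which the arm holds its last target. There are 200 camera calls.

## Working session

There is one attempt and no reset: what is moved stays moved. The work goes in short steps, Python scripts to look and compute and a tool call to move; the robot and the scene stay as the last step left them, time stands still between calls to the robot, and variables do not carry over. Pictures are saved under pics/ and viewed, at most 10 in all, crops included, and the job is handed in when it is done.

Besides the shell and the picture viewer there is one more tool, called as a command line: name --argument value ..., lists and objects as JSON in quotes. arm_command: Moves the arm, as the interface text tells. Its arguments: {"type":"object","properties":{"commands":{"type":"array","items":{"type":"number"}},"force":{"type":"number"}},"required":["commands"]}

```bash
mkdir -p pics
python3 - <<'E'
from station import *
import cv2
o=get_obs();print({k:o[k] for k in('t','eef_pos','tool_rot','contact_force','gripper_width')})
for n in('scene','top'):
    c=read_camera(n);cv2.imwrite(f'pics/{n}1.png',c['img'][:,:,::-1]);print(n,c['camera_matrix'],c['pose'])
E
```

```text
{'t': 0.0, 'eef_pos': array([0.1581782 , 0.65559977, 0.23031948]), 'tool_rot': array([-7.47345742e-05,  1.18106403e-01,  9.93000526e-01, -9.09250110e-04]), 'contact_force': array([ 1.45424544, -0.49231406,  0.27642896]), 'gripper_width': 1.002755138796276}
scene [[443.51743959   0.         317.17458349]
 [  0.         443.51743959 239.8709778 ]
 [  0.           0.           1.        ]] [[ 0.84249251 -0.28422412  0.45762759 -0.03347264]
 [-0.53849778 -0.46806077  0.70067057 -0.77590024]
 [ 0.01505005 -0.83674116 -0.54739175  0.73958406]
 [ 0.          0.          0.          1.        ]]
top [[515.32227609   0.         328.22681804]
 [  0.         515.32227609 244.01695568]
 [  0.           0.           1.        ]] [[ 0.01517751 -0.99728512  0.07205571  0.37617364]
 [-0.99987926 -0.01537823 -0.00223165 -0.04073348]
 [ 0.00333368 -0.07201314 -0.99739811  1.60957352]
 [ 0.          0.          0.          1.        ]]
```

View pics/scene1.png

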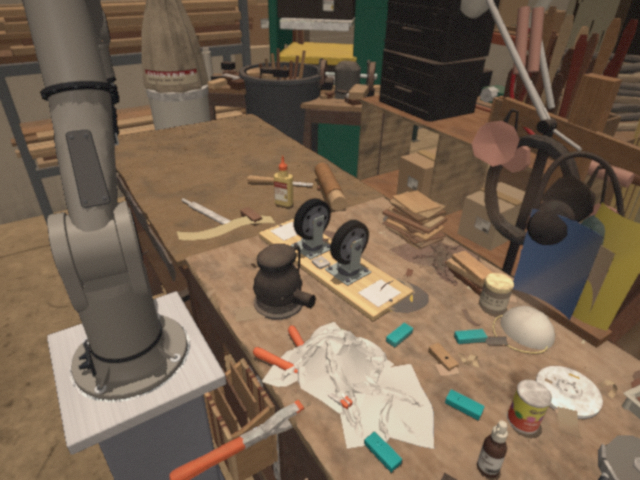

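View pics/top1.png

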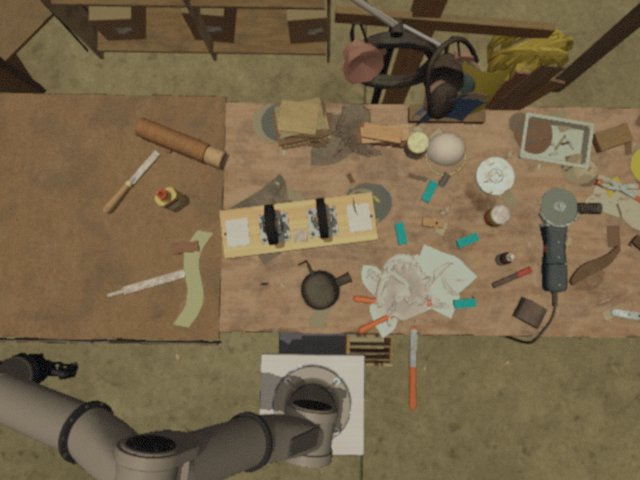

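The scene view shows the board with the two castors at about (312,215) and (350,245), and the spotted tag at about (443,357). In the top view the left wheel is at (270,224), the right wheel at (322,218), the labels at (237,233) and (360,217), and the tag at (433,223). Next I'll measure these.

```bash
cat > h.py <<'E'
from station import *
import cv2, numpy as np
def ray(c,u,v,z):
    K,T=c['camera_matrix'],c['pose']
    d=T[:3,:3]@np.linalg.solve(K,[u,v,1.]); o=T[:3,3]
    return o+d*(z-o[2])/d[2]
def proj(c,p):
    T=c['pose'];q=c['camera_matrix']@(T[:3,:3].T@(np.array(p)-T[:3,3]));return q[:2]/q[2]
def blobs(m,amin=30):
    n,l,s,ce=cv2.connectedComponentsWithStats(m.astype(np.uint8))
    out=[]
    for i in range(1,n):
        if s[i,4]>=amin:
            pts=np.argwhere(l==i)[:,::-1].astype(np.float32)
            out.append((s[i,4],ce[i],cv2.minAreaRect(pts)))
    return out
E
python3 - <<'E'
from h import *
c=read_camera('top');im=c['img'];x0,y0,x1,y1=205,175,465,275
crop=im[y0:y1,x0:x1]
cv2.imwrite('pics/topc.png',cv2.resize(crop[:,:,::-1],None,fx=3,fy=3,interpolation=cv2.INTER_CUBIC))
hsv=cv2.cvtColor(im,cv2.COLOR_RGB2HSV)
for p in[(237,233),(360,217),(230,250),(427,223),(433,223),(270,224),(300,237),(400,234)]:print(p,hsv[p[1],p[0]])
reg=np.zeros(im.shape[:2],bool);reg[y0:y1,x0:x1]=1
print('white');[print(b) for b in blobs(reg&(hsv[...,1]<60)&(hsv[...,2]>150),60)]
print('dark');[print(b) for b in blobs(reg&(hsv[...,2]<45),60)]
E
```

```text
(237, 233) [ 23  31 182]
(360, 217) [ 20  33 184]
(230, 250) [ 22  95 185]
(427, 223) [ 17 127 159]
(433, 223) [ 17 119 158]
(270, 224) [18 30 42]
(300, 237) [ 20  60 171]
(400, 234) [ 85 167 145]
white
(np.int32(593), array([358.92748735, 217.3777403 ]), ((358.769287109375, 217.15386962890625), (27.039569854736328, 22.326250076293945), 82.87498474121094))
(np.int32(111), array([311.5045045 , 226.88288288]), ((311.59613037109375, 222.9807586669922), (28.829071044921875, 8.629109382629395), 78.69007110595703))
(np.int32(613), array([237.137031  , 232.03099511]), ((237.06707763671875, 232.10365295410156), (27.166156768798828, 22.638463973999023), 83.6598129272461))
(np.int32(113), array([300.15929204, 234.98230088]), ((300.0, 235.0), (10.0, 12.0), 90.0))
(np.int32(1853), array([419.84727469, 264.05450621]), ((412.5, 259.0), (30.0, 103.0), 90.0))
dark
(np.int32(284), array([322.03521127, 218.19014085]), ((322.0802307128906, 217.93173217773438), (38.79129409790039, 7.653101921081543), 83.2901611328125))
(np.int32(358), array([270.37150838, 224.49441341]), ((269.8997497558594, 224.1650390625), (38.76630401611328, 11.42221450805664), 81.46923065185547))
```

View pics/topc.png

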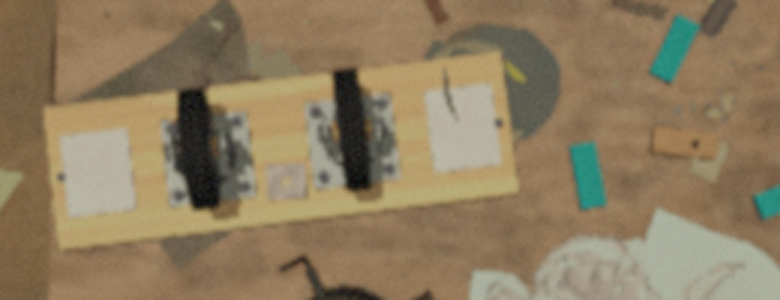

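The crop shows the labels at crop (97,172) and (463,127), the wheels at (198,148) and (350,130), the plate at (287,182), and the tag at (684,142) with a turquoise block at (588,176).

Run:
```python
from h import *
c=read_camera('top');im=c['img'];hsv=cv2.cvtColor(im,cv2.COLOR_RGB2HSV)
L=ray(c,237.1,232.1,.018);R=ray(c,358.9,217.2,.018)
print('labels',L,R,np.linalg.norm(L-R))
d=(L-R)/np.linalg.norm(L-R);print('yaw deg',np.degrees(np.arctan2(-d[0],d[1])),'mid',(L+R)/2)
for s in(75,-75):
    p=(L+R)/2+d*s/1e3;p[2]=.172;print('wheel top',p,proj(c,p))
reg=np.zeros(im.shape[:2],bool);reg[212:234,418:448]=1
m=reg&(hsv[...,1]>105)&(hsv[...,2]>140)
for b in blobs(m,20):
    print(b); print(ray(c,*b[2][0],.017)); bx=cv2.boxPoints(b[2]); w=[ray(c,*q,.017)[:2] for q in bx];print(np.round(w,4).tolist())
# scene check
s=read_camera('scene');p=(L+R)/2
for q in(L,R):print('scene label',proj(s,q))
hs=cv2.cvtColor(s['img'],cv2.COLOR_RGB2HSV)
for s2 in(75,-75):
    q=p+d*s2/1e3;q[2]=.172;print('scene wheeltop',proj(s,q))
```

```text
labels [0.52383262 0.23871976 0.018     ] [ 0.57620253 -0.13837367  0.018     ] 0.3807125690429511
yaw deg 7.906539978309588 mid [0.55001757 0.05017304 0.018     ]
wheel top [0.53970075 0.12446008 0.172     ] [268.50813665 221.87460137]
wheel top [ 0.56033439 -0.02411399  0.172     ] [321.59780864 215.38807292]
(np.int32(174), array([433.25287356, 221.52873563]), ((433.300048828125, 221.6000213623047), (21.333974838256836, 8.806466102600098), 7.125016689300537))
[ 0.56616494 -0.37001777  0.017     ]
[[0.5561, -0.3354], [0.5835, -0.3387], [0.5762, -0.4047], [0.5489, -0.4012]]
scene label [288.5923997  230.24928989]
scene label [380.28954516 292.14752732]
scene wheeltop [313.30992585 199.56171447]
scene wheeltop [351.9224643 221.5834832]
```

arm_command --commands '[0,0,-0.06,0,0,0,1,-0.12,-0.1,-0.06,0,0,-6,1,-0.16,-0.13,-0.06,0,0,-12,1,-0.2,-0.16,-0.06,0,0,-18,1,-0.23,-0.19,-0.06,0,0,-21.5,1,-0.25,-0.21,-0.06,0,0,-21.5,1,-0.25,-0.21,-0.06,0,0,-21.5,1,-0.25,-0.21,-0.06,0,0,-21.5,1]'

```text
t: 1.05
eef_pos: [0.355, 0.3891, 0.2916]
tool_rot: [0.0, -0.067, 0.998, -0.0]
contact_force: [-0.3, 0.9, 0.1]
gripper_width: 0.999
grasp_force: 0.0
```

```bash
cat >> h.py <<'E'
from scipy.spatial.transform import Rotation as Ro
def goto(p,yaw):
    "shift in tool axes and rotvec(deg) to reach tip p, tool down, tool y at yaw deg left of world y"
    o=get_obs();w=o['tool_rot'];R=Ro.from_quat([w[1],w[2],w[3],w[0]])
    a=np.radians(yaw);y=np.array([-np.sin(a),np.cos(a),0]);z=np.array([0,0,-1.]);x=np.cross(y,z)
    if R.as_matrix()[:,1]@y<0: x,y=-x,-y
    T=Ro.from_matrix(np.c_[x,y,z])
    print('t',round(float(o['t']),2),'at',np.round(o['eef_pos'],4),'q',np.round(o['q'],2),'F',np.round(o['contact_force'],1),'w',round(float(o['gripper_width']),3))
    print('shift',np.round(R.inv().apply(np.array(p)-o['eef_pos']),4),'rot',np.round(np.degrees((R.inv()*T).as_rotvec()),2))
    print('axes',np.round(R.as_matrix().T,3).tolist())
E
python3 -c "
from h import *
goto([.540,.1245,.29],7.9)"
```

```text
t 1.05 at [0.355  0.3891 0.2916] q [-1.02  0.18  0.08  1.84 -0.01  1.13  0.77] F [-0.3  0.9  0.1] w 0.999
shift [-0.1483 -0.2868  0.002 ] rot [-0.06  0.05 -0.27]
axes [[-0.991, -0.133, -0.001], [-0.133, 0.991, -0.001], [0.001, -0.001, -1.0]]
```

arm_command --commands '[-0.148,-0.287,0,0,0,-0.3,1,-0.148,-0.287,0,0,0,-0.3,1,-0.148,-0.287,0,0,0,-0.3,1,-0.148,-0.287,0,0,0,-0.3,1,-0.148,-0.287,0,0,0,-0.3,1,-0.148,-0.287,0,0,0,-0.3,1,-0.148,-0.287,0,0,0,-0.3,1,-0.148,-0.287,0,0,0,-0.3,1]'

```text
t: 1.85
eef_pos: [0.5401, 0.125, 0.2914]
tool_rot: [0.0, -0.068, 0.998, -0.001]
contact_force: [-0.9, -0.7, 0.2]
gripper_width: 1.004
grasp_force: 0.0
```

```bash
python3 -c "
from h import *
goto([.540,.1245,.14],7.9)
c=read_camera('wrist');cv2.imwrite('pics/w1.png',c['img'][:,:,::-1])
print(proj(c,[.5397,.1245,.172]),proj(c,[.5603,-.0241,.172]),proj(c,[.5238,.2387,.018]))
"
```

```text
t 1.85 at [0.5401 0.125  0.2914] q [-0.6   0.22  0.31  1.79 -0.07  1.14  1.44] F [-0.9 -0.7  0.2] w 1.004
shift [ 0.0003 -0.0002  0.1514] rot [-0.1   0.04 -0.08]
axes [[-0.991, -0.136, -0.001], [-0.136, 0.991, -0.002], [0.001, -0.002, -1.0]]
[323.08761885 231.80970528] [121.96016115 232.09645469] [423.87662598 195.48762488]
```

View pics/w1.png

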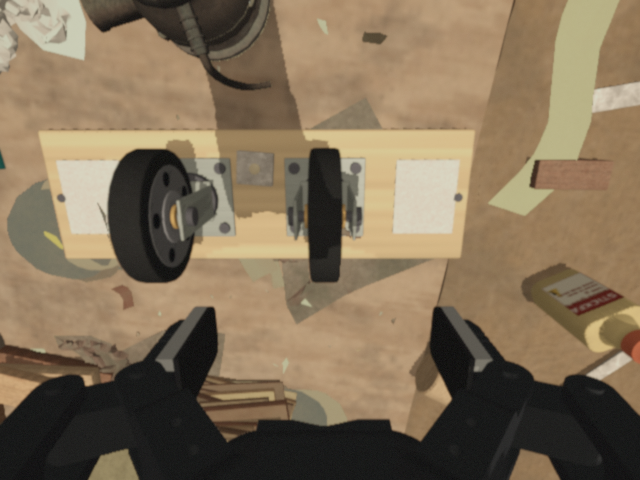

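The wrist view shows the left wheel top at (324,215), centred between the open fingers, with the left label at (426,197) where the estimate puts it. Now I'll lower the gripper astride the tyre.

arm_command --commands '[0,0,0.04,0,0,0,1,0,0,0.08,0,0,0,1,0,0,0.11,0,0,0,1,0,0,0.13,0,0,0,1,0,0,0.147,0,0,0,1,0,0,0.147,0,0,0,1,0,0,0.147,0,0,0,1]'

```text
t: 2.6
eef_pos: [0.5379, 0.1308, 0.1446]
tool_rot: [-0.0, -0.073, 0.997, 0.0]
contact_force: [-0.3, 0.4, 0.8]
gripper_width: 1.0
grasp_force: 0.0
```

arm_command --commands '[0,0.008,0,0,0,0,1,0,0.016,0,0,0,0,1,0,0.02,0,0,0,0,1,0,0.022,0,0,0,0,1,0,0.024,0,0,0,0,1,0,0.026,0,0,0,0,1,0,0.026,0,0,0,0,1,0,0.026,0,0,0,0,1]'

```text
t: 3.4
eef_pos: [0.5347, 0.1549, 0.1443]
tool_rot: [0.0, -0.072, 0.997, -0.0]
contact_force: [0.5, -1.5, 0.2]
gripper_width: 0.997
grasp_force: 0.4
```

arm_command --commands '[0,0.001,0,0,0,0,1,0,0.001,0,0,0,0,1]'

```text
t: 3.6
eef_pos: [0.5345, 0.156, 0.1444]
tool_rot: [0.0, -0.072, 0.997, -0.0]
contact_force: [0.1, -1.4, 2.6]
gripper_width: 0.998
grasp_force: 0.9
```

arm_command --commands '[0,0.001,0,0,0,0,1,0,0.001,0,0,0,0,1]'

```text
t: 3.8
eef_pos: [0.5343, 0.1573, 0.1443]
tool_rot: [0.0, -0.072, 0.997, 0.0]
contact_force: [0.5, -1.9, 1.9]
gripper_width: 0.997
grasp_force: 0.9
```

arm_command --commands '[0,0.001,0,0,0,0,1,0,0.001,0,0,0,0,1]'

```text
t: 4.0
eef_pos: [0.5341, 0.1585, 0.1443]
tool_rot: [0.0, -0.072, 0.997, 0.0]
contact_force: [0.3, -0.9, 1.5]
gripper_width: 0.999
grasp_force: 0.8
```

arm_command --commands '[0,0.001,0,0,0,0,1,0,0.002,0,0,0,0,1,0,0.002,0,0,0,0,1]'

```text
t: 4.3
eef_pos: [0.5339, 0.1603, 0.1443]
tool_rot: [0.0, -0.072, 0.997, -0.0]
contact_force: [1.3, -3.2, 1.4]
gripper_width: 0.996
grasp_force: 1.3
```

arm_command --commands '[0,0.001,0,0,0,0,1,0,0.001,0,0,0,0,1]'

```text
t: 4.5
eef_pos: [0.5338, 0.1608, 0.1444]
tool_rot: [0.0, -0.072, 0.997, -0.0]
contact_force: [1.1, -3.6, 2.8]
gripper_width: 1.0
grasp_force: 2.1
```

arm_command --commands '[0,0.001,0,0,0,0,1,0,0.001,0,0,0,0,1]'

```text
t: 4.7
eef_pos: [0.5338, 0.1613, 0.1444]
tool_rot: [0.0, -0.071, 0.997, -0.0]
contact_force: [0.7, -6.0, 3.4]
gripper_width: 0.998
grasp_force: 3.0
```

arm_command --commands '[0,0.001,0,0,0,0,1,0,0.001,0,0,0,0,1]'

```text
t: 4.9
eef_pos: [0.5337, 0.1617, 0.1444]
tool_rot: [0.0, -0.071, 0.997, -0.001]
contact_force: [1.6, -5.7, 3.9]
gripper_width: 0.999
grasp_force: 3.7
```

arm_command --commands '[0,0.001,0,0,0,0,1,0,0.001,0,0,0,0,1]'

```text
t: 5.1
eef_pos: [0.5337, 0.1622, 0.1444]
tool_rot: [0.0, -0.071, 0.997, -0.001]
contact_force: [1.2, -8.3, 4.5]
gripper_width: 1.005
grasp_force: 4.3
```

arm_command --commands '[0,0,0,0,0,0,1,0,0,0,0,0,0,1,0,-0.004,0,0,0,0,1,0,-0.015,0,0,0,0,1,0,-0.03,0,0,0,0,1,0,-0.043,0,0,0,0,1,0,-0.049,0,0,0,0,1,0,-0.05,0,0,0,0,1]'

```text
t: 5.9
eef_pos: [0.5406, 0.1133, 0.1443]
tool_rot: [-0.0, -0.071, 0.997, -0.0]
contact_force: [0.0, 0.7, -0.3]
gripper_width: 0.995
grasp_force: 0.0
```

```bash
python3 -c "
from h import *
goto([.540,.1245,.145],7.9)
c=read_camera('wrist');cv2.imwrite('pics/w2.png',c['img'][:,:,::-1])"
```

```text
t 5.9 at [0.5406 0.1133 0.1443] q [-0.54  0.39  0.28  1.95 -0.14  0.82  1.52] F [ 0.   0.7 -0.3] w 0.995
shift [-0.001   0.0112 -0.0007] rot [-0.01 -0.    0.21]
axes [[-0.99, -0.141, 0.0], [-0.141, 0.99, -0.0], [-0.0, -0.0, -1.0]]
```

View pics/w2.png

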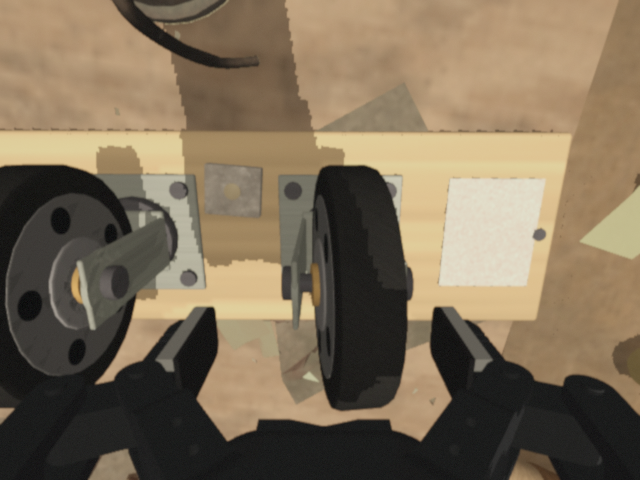

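The view shows the left wheel top at about (365,390), leaning towards the left finger's inner face at about (435,330), with roughly 9 mm between them. I'll continue to the right.

arm_command --commands '[0,-0.003,0,0,0,0,1,0,-0.006,0,0,0,0,1,0,-0.008,0,0,0,0,1,0,-0.01,0,0,0,0,1,0,-0.012,0,0,0,0,1,0,-0.012,0,0,0,0,1]'

```text
t: 6.55
eef_pos: [0.5422, 0.1026, 0.1443]
tool_rot: [0.0, -0.072, 0.997, -0.0]
contact_force: [-0.3, -0.1, -0.2]
gripper_width: 0.999
grasp_force: 0.0
```

arm_command --commands '[0,-0.001,0,0,0,0,1,0,-0.002,0,0,0,0,1,0,-0.003,0,0,0,0,1,0,-0.004,0,0,0,0,1,0,-0.004,0,0,0,0,1]'

```text
t: 7.05
eef_pos: [0.5428, 0.0988, 0.1444]
tool_rot: [0.0, -0.072, 0.997, 0.0]
contact_force: [-0.7, 2.1, 0.3]
gripper_width: 0.999
grasp_force: 0.6
```

arm_command --commands '[0,-0.001,0,0,0,0,1,0,-0.002,0,0,0,0,1,0,-0.003,0,0,0,0,1,0,-0.003,0,0,0,0,1]'

```text
t: 7.45
eef_pos: [0.5432, 0.0956, 0.1443]
tool_rot: [-0.0, -0.072, 0.997, -0.0]
contact_force: [-0.3, 0.9, 0.3]
gripper_width: 0.998
grasp_force: 0.5
```

arm_command --commands '[0,-0.001,0,0,0,0,1,0,-0.002,0,0,0,0,1,0,-0.003,0,0,0,0,1,0,-0.004,0,0,0,0,1,0,-0.004,0,0,0,0,1]'

```text
t: 7.95
eef_pos: [0.5438, 0.0917, 0.1443]
tool_rot: [0.0, -0.072, 0.997, -0.0]
contact_force: [-0.1, 1.9, 2.6]
gripper_width: 0.998
grasp_force: 0.7
```

arm_command --commands '[0,-0.001,0,0,0,0,1,0,-0.002,0,0,0,0,1,0,-0.003,0,0,0,0,1,0,-0.003,0,0,0,0,1]'

```text
t: 8.35
eef_pos: [0.5442, 0.0891, 0.1444]
tool_rot: [0.0, -0.072, 0.997, 0.0]
contact_force: [-0.2, 1.8, 1.7]
gripper_width: 1.005
grasp_force: 1.5
```

arm_command --commands '[0,-0.001,0,0,0,0,1,0,-0.002,0,0,0,0,1,0,-0.002,0,0,0,0,1]'

```text
t: 8.65
eef_pos: [0.5445, 0.0882, 0.1445]
tool_rot: [0.0, -0.072, 0.997, 0.001]
contact_force: [-0.4, 6.2, 3.1]
gripper_width: 1.002
grasp_force: 3.1
```

arm_command --commands '[0,-0.001,0,0,0,0,1,0,-0.0015,0,0,0,0,1,0,-0.0015,0,0,0,0,1,0,-0.0015,0,0,0,0,1]'

```text
t: 9.05
eef_pos: [0.5446, 0.0876, 0.1445]
tool_rot: [0.0, -0.073, 0.997, 0.001]
contact_force: [-1.7, 7.6, 3.3]
gripper_width: 0.999
grasp_force: 4.0
```

arm_command --commands '[0,0,0,0,0,0,1,0,0,0,0,0,0,1,0,0.005,0,0,0,0,1,0,0.015,0,0,0,0,1,0,0.027,0,0,0,0,1,0,0.027,0,0,0,0,1,0,0.027,-0.03,0,0,0,1,0,0.027,-0.08,0,0,0,1]'

```text
t: 9.85
eef_pos: [0.5383, 0.1114, 0.2221]
tool_rot: [-0.004, -0.072, 0.997, -0.002]
contact_force: [1.5, 0.8, -0.2]
gripper_width: 1.0
grasp_force: 0.0
```

```bash
python3 -c "
from h import *
goto([.5603,-.0241,.24],7.9)"
```

```text
t 9.85 at [0.5383 0.1114 0.2221] q [-0.56  0.29  0.3   1.88 -0.1   1.    1.49] F [ 1.5  0.8 -0.2] w 1.0
shift [-0.0021 -0.1373 -0.0176] rot [-0.14 -0.43  0.35]
axes [[-0.99, -0.144, 0.007], [-0.144, 0.99, -0.002], [-0.007, -0.004, -1.0]]
```

arm_command --commands '[0,0,-0.02,0,0,0,1,-0.002,-0.04,-0.02,0,0,0.3,1,-0.002,-0.08,-0.02,0,0,0.3,1,-0.002,-0.12,-0.02,0,0,0.3,1,-0.002,-0.137,-0.02,0,0,0.3,1,-0.002,-0.137,-0.02,0,0,0.3,1,-0.002,-0.137,-0.02,0,0,0.3,1]'

```text
t: 10.55
eef_pos: [0.5622, -0.0228, 0.244]
tool_rot: [-0.0, -0.069, 0.998, 0.0]
contact_force: [-0.7, 1.1, -0.4]
gripper_width: 0.998
grasp_force: 0.0
```

```bash
python3 -c "
from h import *
goto([.5603,-.0241,.144],7.9)
c=read_camera('wrist');cv2.imwrite('pics/w3.png',c['img'][:,:,::-1])"
```

```text
t 10.55 at [ 0.5622 -0.0228  0.244 ] q [-0.37  0.29  0.37  1.83 -0.12  1.04  1.75] F [-0.7  1.1 -0.4] w 0.998
shift [ 0.002  -0.0011  0.1   ] rot [ 0.02 -0.03  0.01]
axes [[-0.99, -0.138, 0.001], [-0.138, 0.99, 0.0], [-0.001, 0.0, -1.0]]
```

View pics/w3.png

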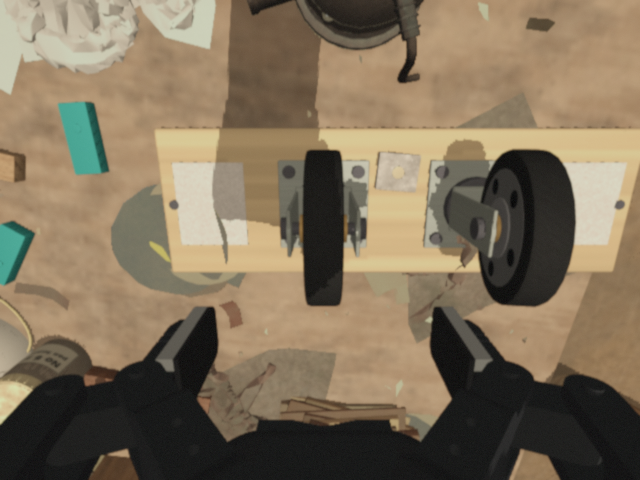

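The right wheel, at (323,230), is centred between the fingers. I'll lower onto it and press left.

arm_command --commands '[0,0,0.04,0,0,0,1,0,0,0.07,0,0,0,1,0,0,0.09,0,0,0,1,0,0,0.1,0,0,0,1,0,0.007,0.1,0,0,0,1,0,0.014,0.1,0,0,0,1,0,0.02,0.1,0,0,0,1,0,0.02,0.1,0,0,0,1]'

```text
t: 11.4
eef_pos: [0.5603, -0.0013, 0.1453]
tool_rot: [0.001, -0.07, 0.998, 0.0]
contact_force: [0.6, 0.2, -0.9]
gripper_width: 1.0
grasp_force: 0.0
```

arm_command --commands '[0,0.002,0,0,0,0,1,0,0.004,0,0,0,0,1,0,0.005,0,0,0,0,1,0,0.005,0,0,0,0,1]'

```text
t: 11.8
eef_pos: [0.5589, 0.0017, 0.1443]
tool_rot: [0.0, -0.069, 0.998, 0.0]
contact_force: [-0.3, -0.3, 0.1]
gripper_width: 0.996
grasp_force: 0.0
```

arm_command --commands '[0,0.001,0,0,0,0,1,0,0.0015,0,0,0,0,1,0,0.0015,0,0,0,0,1]'

```text
t: 12.1
eef_pos: [0.5587, 0.0032, 0.1443]
tool_rot: [-0.0, -0.069, 0.998, 0.0]
contact_force: [-1.1, 1.3, -1.0]
gripper_width: 0.996
grasp_force: 0.0
```

arm_command --commands '[0,0.001,0,0,0,0,1,0,0.0015,0,0,0,0,1,0,0.0015,0,0,0,0,1]'

```text
t: 12.4
eef_pos: [0.5585, 0.0048, 0.1443]
tool_rot: [-0.0, -0.069, 0.998, 0.0]
contact_force: [0.6, 0.7, 0.2]
gripper_width: 0.996
grasp_force: 0.0
```

arm_command --commands '[0,0.001,0,0,0,0,1,0,0.002,0,0,0,0,1,0,0.002,0,0,0,0,1]'

```text
t: 12.7
eef_pos: [0.5583, 0.0064, 0.1444]
tool_rot: [0.0, -0.069, 0.998, -0.0]
contact_force: [0.1, -1.4, 0.1]
gripper_width: 0.999
grasp_force: 0.5
```

arm_command --commands '[0,0.001,0,0,0,0,1,0,0.002,0,0,0,0,1,0,0.002,0,0,0,0,1]'

```text
t: 13.0
eef_pos: [0.5583, 0.0078, 0.1445]
tool_rot: [0.0, -0.069, 0.998, -0.0]
contact_force: [-0.0, -3.4, 2.5]
gripper_width: 1.0
grasp_force: 2.1
```

arm_command --commands '[0,0.001,0,0,0,0,1,0,0.001,0,0,0,0,1]'

```text
t: 13.2
eef_pos: [0.5583, 0.0085, 0.1447]
tool_rot: [0.0, -0.069, 0.998, -0.001]
contact_force: [0.3, -5.9, 3.3]
gripper_width: 0.995
grasp_force: 2.9
```

arm_command --commands '[0,0.001,0,0,0,0,1,0,0.0015,0,0,0,0,1,0,0.0015,0,0,0,0,1,0,0.0015,0,0,0,0,1]'

```text
t: 13.6
eef_pos: [0.5582, 0.0091, 0.1447]
tool_rot: [0.001, -0.068, 0.998, -0.001]
contact_force: [0.6, -7.2, 3.6]
gripper_width: 0.996
grasp_force: 3.8
```

arm_command --commands '[0,0,0,0,0,0,1,0,0,0,0,0,0,1,0,-0.004,0,0,0,0,1,0,-0.015,0,0,0,0,1,0,-0.03,0,0,0,0,1,0,-0.045,0,0,0,0,1,0,-0.055,0,0,0,0,1,0,-0.055,0,0,0,0,1]'

```text
t: 14.4
eef_pos: [0.5652, -0.0459, 0.1443]
tool_rot: [-0.0, -0.067, 0.998, -0.0]
contact_force: [0.3, -0.3, 0.0]
gripper_width: 0.999
grasp_force: 0.0
```

arm_command --commands '[0,-0.002,0,0,0,0,1,0,-0.003,0,0,0,0,1,0,-0.003,0,0,0,0,1]'

```text
t: 14.7
eef_pos: [0.5656, -0.0458, 0.1442]
tool_rot: [-0.0, -0.07, 0.998, 0.0]
contact_force: [0.3, -0.3, 0.5]
gripper_width: 1.002
grasp_force: 0.0
```

arm_command --commands '[0,-0.001,0,0,0,0,1,0,-0.002,0,0,0,0,1,0,-0.002,0,0,0,0,1]'

```text
t: 15.0
eef_pos: [0.5659, -0.0483, 0.1443]
tool_rot: [0.0, -0.069, 0.998, -0.0]
contact_force: [0.4, -0.1, -0.6]
gripper_width: 1.003
grasp_force: 0.0
```

arm_command --commands '[0,-0.001,0,0,0,0,1,0,-0.002,0,0,0,0,1,0,-0.003,0,0,0,0,1,0,-0.003,0,0,0,0,1]'

```text
t: 15.4
eef_pos: [0.5663, -0.0516, 0.1443]
tool_rot: [-0.0, -0.069, 0.998, -0.0]
contact_force: [-0.5, 0.4, -0.4]
gripper_width: 1.002
grasp_force: 0.0
```

arm_command --commands '[0,-0.001,0,0,0,0,1,0,-0.002,0,0,0,0,1,0,-0.002,0,0,0,0,1]'

```text
t: 15.7
eef_pos: [0.5666, -0.053, 0.1443]
tool_rot: [-0.0, -0.069, 0.998, 0.0]
contact_force: [-0.5, 2.0, 0.7]
gripper_width: 0.999
grasp_force: 0.6
```

arm_command --commands '[0,-0.001,0,0,0,0,1,0,-0.002,0,0,0,0,1,0,-0.002,0,0,0,0,1]'

```text
t: 16.0
eef_pos: [0.567, -0.0545, 0.1445]
tool_rot: [0.0, -0.069, 0.998, 0.001]
contact_force: [-0.5, 4.9, 3.3]
gripper_width: 1.002
grasp_force: 2.1
```

arm_command --commands '[0,-0.001,0,0,0,0,1,0,-0.002,0,0,0,0,1,0,-0.0025,0,0,0,0,1,0,-0.0025,0,0,0,0,1]'

```text
t: 16.4
eef_pos: [0.5675, -0.0557, 0.1446]
tool_rot: [0.0, -0.07, 0.998, 0.001]
contact_force: [-1.4, 7.4, 5.1]
gripper_width: 1.003
grasp_force: 3.9
```

arm_command --commands '[0,0,0,0,0,0,1,0,0,0,0,0,0,1,0,0.005,0,0,0,0,1,0,0.02,0,0,0,0,1,0,0.03,0,0,0,0,1,0,0.03,0,0,0,0,1,0,0.03,-0.04,0,0,0,1,0,0.03,-0.09,0,0,0,1]'

```text
t: 17.2
eef_pos: [0.5613, -0.0283, 0.2332]
tool_rot: [-0.003, -0.069, 0.998, -0.001]
contact_force: [2.0, 0.1, 0.4]
gripper_width: 1.002
grasp_force: 0.0
```

```bash
python3 -c "
from h import *
goto([.5662,-.370,.24],83.8)
goto([.5662,-.370,.24],-96.2)
"
```

```text
t 17.2 at [ 0.5613 -0.0283  0.2332] q [-0.36  0.3   0.37  1.84 -0.13  1.02  1.77] F [2.  0.1 0.4] w 1.002
shift [ 0.0423 -0.3391 -0.0063] rot [  0.18  -0.31 -75.87]
axes [[-0.99, -0.138, 0.006], [-0.138, 0.99, -0.001], [-0.006, -0.002, -1.0]]
t 17.2 at [ 0.5613 -0.0283  0.2332] q [-0.36  0.3   0.37  1.84 -0.13  1.02  1.77] F [2.  0.1 0.4] w 1.002
shift [ 0.0423 -0.3391 -0.0063] rot [  0.18  -0.31 -75.87]
axes [[-0.99, -0.138, 0.006], [-0.138, 0.99, -0.001], [-0.006, -0.002, -1.0]]
```

Left castor is the worn one: it ran freely for about 11 mm, while the right one was stiff at once. The left wheel is now leaning right. Next is the tag: I turn the wrist by +104° to stay within the last joint's range.

arm_command --commands '[0.005,-0.04,-0.01,0,0,8,1,0.01,-0.08,-0.01,0,0,16,1,0.015,-0.12,-0.01,0,0,24,1,0.02,-0.16,-0.01,0,0,32,1,0.025,-0.2,-0.01,0,0,40,1,0.03,-0.24,-0.01,0,0,48,1,0.035,-0.28,-0.01,0,0,56,1,0.042,-0.32,-0.01,0,0,64,1]'

```text
t: 18.0
eef_pos: [0.5655, -0.3525, 0.2443]
tool_rot: [0.0, 0.472, 0.881, -0.0]
contact_force: [0.5, 0.8, -0.2]
gripper_width: 1.001
grasp_force: 0.0
```

```bash
python3 -c "
from h import *
goto([.5662,-.370,.24],-96.2)
"
```

```text
t 18.0 at [ 0.5655 -0.3525  0.2443] q [ 0.    0.52  0.68  1.6  -0.35  1.15  1.35] F [ 0.5  0.8 -0.2] w 1.001
shift [-0.015  -0.0091  0.0043] rot [-1.000e-02  3.000e-02  3.983e+01]
axes [[-0.554, 0.833, -0.0], [0.833, 0.554, -0.0], [-0.0, -0.001, -1.0]]
```

arm_command --commands '[-0.015,-0.009,0,0,0,8,1,-0.015,-0.009,0,0,0,16,1,-0.015,-0.009,0,0,0,24,1,-0.015,-0.009,0.02,0,0,32,1,-0.015,-0.009,0.04,0,0,40,1,-0.015,-0.009,0.04,0,0,40,1,-0.015,-0.009,0.04,0,0,40,1]'

```text
t: 18.7
eef_pos: [0.5664, -0.3683, 0.2043]
tool_rot: [-0.0, 0.742, 0.67, -0.001]
contact_force: [0.2, -1.0, -0.0]
gripper_width: 0.997
grasp_force: 0.0
```

```bash
python3 -c "
from h import *
goto([.5662,-.370,.12],-96.2)
c=read_camera('wrist');im=c['img'];cv2.imwrite('pics/w4.png',im[:,:,::-1])
uv=proj(c,[.5662,-.37,.017]);print(uv)
hsv=cv2.cvtColor(im,cv2.COLOR_RGB2HSV);u,v=uv.astype(int)
print(hsv[v-20,u-20:u+60:8].tolist())
reg=np.zeros(im.shape[:2],bool);reg[max(0,v-110):v+110,max(0,u-110):u+110]=1
m=reg&(hsv[...,0]<25)&(hsv[...,1]>105)&(hsv[...,2]>140)
m=cv2.morphologyEx(m.astype(np.uint8),cv2.MORPH_OPEN,np.ones((5,5)))
for b in blobs(m,400):
    bx=cv2.boxPoints(b[2]);print(b[0],b[2],ray(c,*b[2][0],.017));print(np.round([ray(c,*q,.017)[:2] for q in bx],4).tolist())
"
```

```text
t 18.7 at [ 0.5664 -0.3683  0.2043] q [-0.05  0.63  0.82  1.62 -0.5   1.12  0.8 ] F [ 0.2 -1.  -0. ] w 0.997
shift [-0.0016  0.0001  0.0843] rot [-0.06  0.03  0.34]
axes [[0.102, 0.995, -0.001], [0.995, -0.102, -0.001], [-0.001, -0.0, -1.0]]
[322.02744804 216.92388946]
[[16, 98, 99], [16, 112, 173], [16, 108, 173], [16, 110, 171], [15, 110, 176], [15, 94, 141], [15, 90, 151], [16, 91, 151], [15, 96, 152], [16, 93, 165]]
880 ((322.0, 197.0), (36.0, 28.0), 90.0) [ 0.5681059  -0.35149048  0.017     ]
[[0.5573, -0.334], [0.5823, -0.3366], [0.5792, -0.3695], [0.5535, -0.3669]]
```

View pics/w4.png

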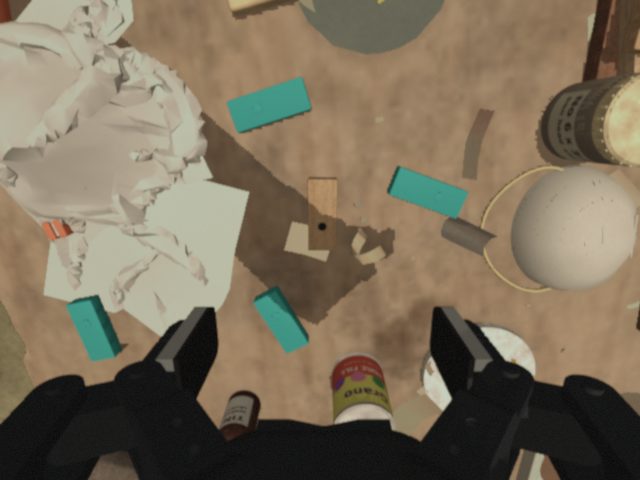

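The tag spans (308–337, 178–250), centred at (322,214), which matches the predicted (322,217) and is aligned with the grip. The nearest turquoise corner, at (390,190), clears if the fingers are partly closed.

arm_command --commands '[0,0,0.04,0,0,0,0.6,0,0,0.08,0,0,0,0.6,0,0,0.12,0,0,0,0.6,0,0,0.15,0,0,0,0.6,0,0,0.175,0,0,0,0.6,0,0,0.192,0,0,0,0.6,0,0,0.199,0,0,0,0.6,0,0,0.199,0,0,0,0.6]' --force 30

```text
t: 19.55
eef_pos: [0.5667, -0.3684, 0.0055]
tool_rot: [0.0, 0.743, 0.669, 0.0]
contact_force: [-0.1, 0.4, -0.5]
gripper_width: 0.602
grasp_force: 0.0
```

arm_command --commands '[0,0,0,0,0,0,0.2,0,0,0,0,0,0,0.1,0,0,0,0,0,0,0,0,0,0,0,0,0,0,0,0,0,0,0,0,0,0,0,0,0,0,0,0]' --force 30

```text
t: 20.15
eef_pos: [0.5675, -0.369, 0.007]
tool_rot: [0.001, 0.744, 0.669, 0.0]
contact_force: [0.4, 0.3, 6.2]
gripper_width: 0.302
grasp_force: 30.5
```

arm_command --commands '[0,0,-0.02,0,0,0,0,0,0,-0.06,0,0,0,0,0,0,-0.1,0,0,0,0,0,0,-0.15,0,0,0,0,0,0,-0.2,0,0,0,0,0,0,-0.25,0,0,0,0,0,0,-0.26,0,0,0,0,0,0,-0.26,0,0,0,0]'

```text
t: 20.95
eef_pos: [0.567, -0.3691, 0.2688]
tool_rot: [0.002, 0.744, 0.669, 0.001]
contact_force: [0.4, 0.1, -1.2]
gripper_width: 0.304
grasp_force: 29.8
```

```bash
python3 -c "
from h import *
goto([.5238,.2387,.26],-82.1)
"
```

```text
t 20.95 at [ 0.567  -0.3691  0.2688] q [-0.08  0.57  0.87  1.55 -0.46  1.22  0.76] F [ 0.4  0.1 -1.2] w 0.304
shift [ 0.5998 -0.1075  0.0074] rot [  0.27   0.12 -13.99]
axes [[0.106, 0.994, -0.001], [0.994, -0.106, 0.005], [0.005, -0.002, -1.0]]
```

arm_command --commands '[0.03,-0.005,0,0,0,0,0,0.07,-0.012,0,0,0,-2,0,0.11,-0.02,0,0,0,-4,0,0.15,-0.027,0,0,0,-6,0,0.19,-0.034,0,0,0,-8,0,0.23,-0.041,0,0,0,-10,0,0.27,-0.048,0,0,0,-12,0,0.31,-0.055,0,0,0,-14,0]'

```text
t: 21.75
eef_pos: [0.5429, -0.0521, 0.2637]
tool_rot: [-0.001, 0.656, 0.755, -0.001]
contact_force: [0.9, 0.0, -1.1]
gripper_width: 0.306
grasp_force: 29.8
```

```bash
python3 -c "
from h import *
goto([.5238,.2387,.26],-82.1)
"
```

```text
t 21.75 at [ 0.5429 -0.0521  0.2637] q [-0.72  0.31  0.88  1.87 -0.27  1.09  0.4 ] F [ 0.9  0.  -1.1] w 0.306
shift [0.2906 0.0218 0.0037] rot [-0.18 -0.02  0.13]
axes [[-0.14, 0.99, 0.0], [0.99, 0.14, -0.003], [-0.003, -0.0, -1.0]]
```

arm_command --commands '[0.04,0.003,0,0,0,0,0,0.08,0.006,0,0,0,0,0,0.12,0.009,0,0,0,0,0,0.16,0.012,0,0,0,0,0,0.2,0.015,0,0,0,0,0,0.24,0.018,0,0,0,0,0,0.275,0.021,0,0,0,0,0,0.29,0.022,0,0,0,0,0]'

```text
t: 22.55
eef_pos: [0.5242, 0.2403, 0.2633]
tool_rot: [-0.001, 0.654, 0.756, -0.001]
contact_force: [0.4, -0.6, -0.8]
gripper_width: 0.302
grasp_force: 29.8
```

arm_command --commands '[0,0,0,0,0,0,0,0,0,0,0,0,0,0]'

```text
t: 22.75
eef_pos: [0.5261, 0.2343, 0.2645]
tool_rot: [0.0, 0.657, 0.754, -0.001]
contact_force: [-0.0, -0.1, -1.0]
gripper_width: 0.301
grasp_force: 29.8
```

```bash
python3 -c "
from h import *
goto([.5238,.2387,.026],-82.1)
c=read_camera('wrist');im=c['img'];cv2.imwrite('pics/w5.png',im[:,:,::-1])
print(proj(c,[.5238,.2387,.018]))
"
```

```text
t 22.75 at [0.5261 0.2343 0.2645] q [-1.14  0.36  0.8   1.8  -0.28  1.11 -0.11] F [-0.  -0.1 -1. ] w 0.301
shift [ 0.0051 -0.0013  0.2385] rot [-0.08  0.1  -0.04]
axes [[-0.137, 0.991, -0.002], [0.991, 0.137, -0.001], [-0.001, -0.002, -1.0]]
[320.70499635 197.94069824]
```

View pics/w5.png

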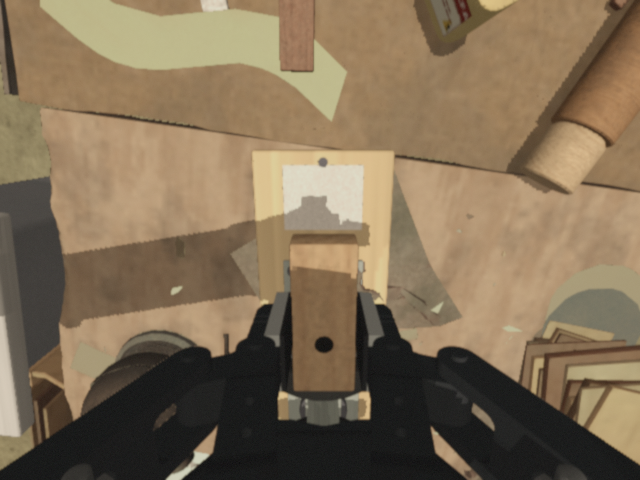

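The held block spans (291–357, 237–390) and the label is at (323,197), ahead of it as expected from the camera's offset. The block is held straight, so I'll lower it.

arm_command --commands '[0.003,-0.001,0.04,0,0,0,0,0.003,-0.001,0.08,0,0,0,0,0.003,-0.001,0.12,0,0,0,0,0.003,-0.001,0.16,0,0,0,0,0.003,-0.001,0.195,0,0,0,0,0.003,-0.001,0.22,0,0,0,0,0.003,-0.001,0.232,0,0,0,0,0.003,-0.001,0.233,0,0,0,0]'

```text
t: 23.6
eef_pos: [0.5247, 0.237, 0.0315]
tool_rot: [-0.0, 0.657, 0.754, -0.001]
contact_force: [0.4, -0.1, 0.2]
gripper_width: 0.306
grasp_force: 29.8
```

arm_command --commands '[0,0,0.002,0,0,0,0,0,0,0.003,0,0,0,0,0,0,0.003,0,0,0,0]'

```text
t: 23.9
eef_pos: [0.5257, 0.2393, 0.0304]
tool_rot: [0.0, 0.657, 0.754, 0.001]
contact_force: [-0.2, 0.2, -0.5]
gripper_width: 0.302
grasp_force: 29.8
```

arm_command --commands '[0,0,0.002,0,0,0,0,0,0,0.003,0,0,0,0,0,0,0.003,0,0,0,0]'

```text
t: 24.2
eef_pos: [0.5249, 0.2391, 0.0263]
tool_rot: [-0.0, 0.656, 0.754, 0.0]
contact_force: [1.4, -0.0, -0.7]
gripper_width: 0.305
grasp_force: 29.8
```

arm_command --commands '[0,0,0.001,0,0,0,0,0,0,0.002,0,0,0,0,0,0,0.002,0,0,0,0]'

```text
t: 24.5
eef_pos: [0.5251, 0.2391, 0.025]
tool_rot: [-0.0, 0.657, 0.754, 0.0]
contact_force: [-2.6, -0.5, 7.7]
gripper_width: 0.305
grasp_force: 30.7
```

arm_command --commands '[0,0,-0.001,0,0,0,0.6,0,0,-0.001,0,0,0,0.6,0,0,-0.001,0,0,0,0.6,0,0,-0.001,0,0,0,0.6,0,0,-0.02,0,0,0,0.6,0,0,-0.06,0,0,0,0.6,0,0,-0.1,0,0,0,0.6,0,0,-0.14,0,0,0,0.6]'

```text
t: 25.3
eef_pos: [0.5247, 0.2386, 0.1655]
tool_rot: [0.0, 0.657, 0.754, -0.0]
contact_force: [0.2, 0.5, 0.1]
gripper_width: 0.598
grasp_force: 0.0
```

arm_command --commands '[0,0,-0.05,0,0,0,0.6,0,0,-0.1,0,0,0,0.6,0,0,-0.1,0,0,0,0.6,0,0,-0.1,0,0,0,0.6]'

```text
t: 25.7
eef_pos: [0.5254, 0.2393, 0.2654]
tool_rot: [-0.0, 0.656, 0.754, 0.001]
contact_force: [-0.1, 0.7, -1.5]
gripper_width: 0.6
grasp_force: 0.0
```

```bash
python3 -c "
from h import *
goto([.5238,.2387,.26],-82.1)
c=read_camera('wrist');im=c['img'];cv2.imwrite('pics/w6.png',im[:,:,::-1])
print(proj(c,[.5238,.2387,.035]),proj(c,[.5397,.1245,.172]),proj(c,[.5397+.001,.1245-.007,.172]))
"
```

```text
t 25.7 at [0.5254 0.2393 0.2654] q [-1.16  0.36  0.81  1.8  -0.29  1.11 -0.11] F [-0.1  0.7 -1.5] w 0.6
shift [-0.0003 -0.0017  0.0054] rot [ 0.11 -0.1   0.04]
axes [[-0.138, 0.99, 0.002], [0.99, 0.138, 0.002], [0.002, 0.002, -1.0]]
[319.79921567 206.34028209] [318.99809168 388.7661683 ] [319.0646905  396.39902476]
```

View pics/w6.png

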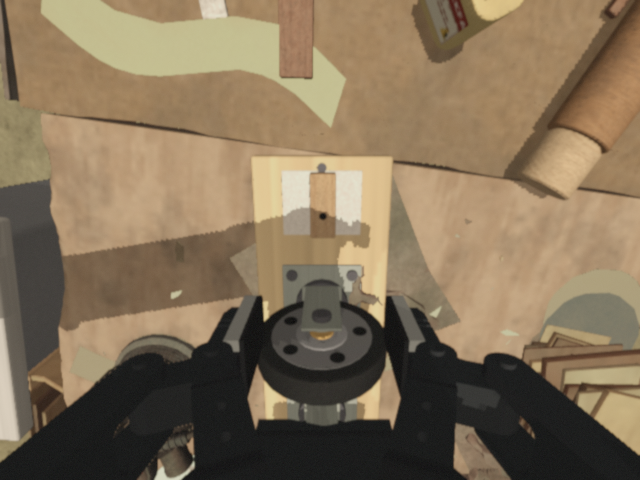

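The tag lies flat and centred on the left label, at (322,205), and the gripper is clear. The left wheel was left against its right stop and has not been touched since.

```bash
python3 -c "
from station import *
print(hand_in())"
```

```text
the job is handed in; nothing more can be done
None
```

The job is handed in, result not shown: each tyre was pressed left then right at about 7–8 N (left castor first); the left castor has the worn bush and is left leaning right, and the spotted block lies flat on the left label.

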